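Lever open the bit case and put the pry bar away

TASK

Use the red-handled pry bar to lever up the yellow cover of the case on the sloped stand: feel for the slot (the case sits a little higher or lower each time), slip the blade into it under the cover's front edge, and with the bar swing the cover back past upright so that it stays open; do not touch the cover with the gripper. Then lower the pry bar, blade down, into the blue caddy so that it stands upright there (do not drop it in), and let go. Leave the bottle, the canister and the beaker where they are.

Things in the scene. Friction and masses are not known exactly. Their poses are not given: they have to be found in the camera images.
- stand: Black sloped stand, fixed, 130 x 210 mm. On a foam pad in it is fixed a hollow yellow case, 120 deep x 180 wide x 46 mm high, under a flat yellow cover. Origin on the bench under it; x points level from the case's front (slot side) to its back, z up. The case slopes up to the back by 0.5 rad: depth axis a = (cos 0.5, 0, sin 0.5), normal n = (-sin 0.5, 0, cos 0.5) in this frame.
- slot_mean (a point): Mean place of the centre of the pry slot's mouth in the case's front face. The pad's height is not measured: the case with slot, cover and hinge is up to 10 mm higher or lower (world z); feel for it. Slot 60 mm wide, 5 mm high (along n), between the 12 mm thick front wall (grey there) below and the cover's underside above; it runs straight in along a, so the blade must slope with it.
- hinge_mean (a point): Mean place (same height error as the slot) of the middle of the cover's hinge axis, parallel to the stand's y, at the cover's underside along its back edge, 120 mm behind the front face along a.
- cover (a joint): Opening angle in rad of the yellow cover, a plate 120 (along a) x 180 x 12 mm with a black panel on top, its front edge flush with the case's front face: 0 closed, 1.07 upright, 1.5 fully back. Stiff hinge: it stays where it is left; lifting takes about 4 N at the front edge.
- pry_bar: L-shaped pry bar standing on its flat steel blade. Origin on the underside below the handle's axis; z runs up the handle, x along the blade. Blade 28 mm wide, 3 mm thick, x = -12 to +65 mm (tip); upright shank 6 mm thick (x = -12 to -6 mm) up to z = 45 mm; red handle 24 (x) x 22 (y) mm from z = 40 to 150 mm, black band at z = 138 mm; 0.14 kg.
- blade_tip (a point): Middle of the blade's tip, 65 mm ahead of the handle axis and 1.5 mm above the blade's underside.
- caddy: Blue open-topped tool caddy, loose, 0.7 kg, outside 110 (x) x 66 (y) x 70 mm high, walls and floor 4 mm. Origin at the centre of its underside.
- bottle: Green bottle, 64 mm across, 190 mm high; origin at the centre of its base. Bystander.
- canister: Yellow gas canister, 72 mm across, 195 mm high; origin at the centre of its base. Bystander.
- beaker: Clear beaker with a handle, 80 mm across, 90 mm high; origin at the centre of its base. Bystander.
There are look-alikes about, which are no part of the job. There is more than one size of the pry_bar; the one meant has the size given above. Of the things that look like the caddy, take the one that is nearest to the robot's base at the start.

How it is judged:
On the way, in this order (a step that is already met when the one before it is completed fails the run):
1. the pry bar bears on the cover and has raised it by more than 0.15 rad (value of joint cover above 0.15 rad and contact force between pry_bar and cover above 0.3 N), for 0.1 s.
2. the cover is open past upright (more than 1.1 rad) (value of joint cover above 1.1 rad), for 0.2 s.
3. the pry bar is lowered upright into the caddy, its underside less than 30 mm above the caddy's base, while the fingers still hold it (x of pry_bar in the frame of caddy between -0.055 and 0.055 m and y of pry_bar in the frame of caddy between -0.033 and 0.033 m and z of pry_bar in the frame of caddy below 0.03 m and angle between pry_bar's own z axis and vertical below 0.35 rad and contact force between pry_bar and the fingers above 0.5 N), for 0.1 s.
At the end, for the whole second after the job is handed in: The cover stands open past upright (more than 1.1 rad) and still; the pry bar stands at rest in the upright caddy, blade down, within 0.35 rad of vertical, its origin between the caddy's walls and less than 30 mm above the caddy's base; nothing is held (value of joint cover above 1.1 rad and angle between caddy's own z axis and vertical below 0.1 rad and linear speed of pry_bar below 0.03 m/s and velocity of joint cover between -0.1 and 0.1 rad/s and x of pry_bar in the frame of caddy between -0.055 and 0.055 m and y of pry_bar in the frame of caddy between -0.033 and 0.033 m and z of pry_bar in the frame of caddy below 0.03 m and angle between pry_bar's own z axis and vertical below 0.35 rad); the robot touches nothing.
It fails at once if the gripper or arm touches the cover (contact force between any of the fingers, the arm and cover above 0.5 N).
It fails at once if the bottle is moved more than 30 mm or tipped over (distance of bottle from where it was at the start of the episode above 0.03 m or angle between bottle's own z axis and vertical above 0.3 rad).
It fails at once if the canister is moved more than 30 mm or tipped over (distance of canister from where it was at the start of the episode above 0.03 m or angle between canister's own z axis and vertical above 0.3 rad).
It fails at once if the beaker is moved more than 30 mm or tipped over (distance of beaker from where it was at the start of the episode above 0.03 m or angle between beaker's own z axis and vertical above 0.3 rad).
It also fails if it takes over 51 s, if anything falls off the work surface, if the arm or the gripper's body presses on something with over 40 N, if the wrist force passes 120 N, or if a joint passes its speed limit or range.

ROBOT

A 7-joint arm with a two-finger parallel gripper is mounted at the origin on the work surface. World frame = base frame: x ahead of the robot, y to its left, z up, the work surface at z = 0. Lengths are in m, angles in rad, forces in N, time in s.
With the tool pointing down it reaches from about 0.4 to 0.85 m from the base axis. Payload 10.4 kg.
Tool frame: the origin (TCP) lies at the very end of the fingers, on their centre line; the grasp point (between the pads) lies 19 mm behind it; x points along the fingers, z is the direction in which the jaws open and shut, and the axes are right-handed (so a half turn about x gives the same grasp; the last joint's range is limited). The gripper opens to 85 mm and grips with 20 to 120 N. Pads are 22 mm wide; open, the fingers measure 114 mm over their backs; the gripper's body (76 mm by 85 mm) begins 54 mm behind the grasp point. The pads swing forward as they close: fully open they stand 13 mm farther back than shut.
Start: joints at [-1.201, 0.332, -0.065, 1.46, 0.022, 1.35, -0.088], TCP at [0.239, 0.577, 0.231] pointing down, gripper open.
Joint ranges: [-2.6, 2.6], [-0.5, 2.12], [-1.47, 1.34], [0.16, 2.42], [-1.27, 4.41], [0.06, 2.06], [-2.6, 2.6]. Speed limits (rad/s): [2.22, 2.22, 2.79, 2.79, 3.14, 3.14, 3.14].

INTERFACE

Orientations are given as a unit quaternion [x, y, z, w].
In Python, from workcell import telemetry, viewer, manip, spot_in, mark_of gives the robot as it stands. The module is installed in compiled form; this text tells all that it offers.
- The arm moves only by the shell command python3 -m crank 'ROWS' [FORCE]. ROWS is JSON, a list of rows, each a list of 3 entries, a list of its own where there are three numbers: the closure, from 0 (fully open) to 1 (shut), then the shift along the world's x, y, z in cm, then the turn, a rotation vector about the world's x, y, z in rad. A call has 1 to 12 rows; each row shifts and turns the commanded pose from where the row before left it; what a row does not reach is not made up. A row lasts 1/12 s, in which the tool goes at most 41.7 mm and 7.16 degrees, less where a joint would pass 70% of its speed; a pose out of reach is approached as far as the arm can. A call with a gripper value outside its range is refused whole. The fingers move at their own pace and stop on an object; FORCE is the grip in N (left out, the last holds). Time passes only in rows, so rows that do not move let the fingers close. It gives the time, the measured TCP pose, the force and the opening at its end, in the units of the state.
- telemetry.get_obs(): the state, without advancing time (a new reading comes with each control period).
- viewer.camera(name): name is "scene" or "top" or "wrist"; returns a dict with "frame" (420x560x3 uint8, red, green, blue), "intrinsics" (3x3 intrinsics, pixels), "cam_to_world" (4x4, takes a point from camera to world coordinates). Camera axes: x right, y up, looking along -z (the intrinsics and any distortion apply to the point x, -y, -z); pixel columns grow to the right and rows downward; lengths in m; the calibration is good to about 2 mm. A picture is of the moment at which its call begins. There is no depth.
- manip.hand_in(): hands the job in, once; it reports no verdict.
Trained networks look in a picture, given as the dict that the camera call returned (one of the last four; its "shot" number tells which), for a name from the list of things; names that differ only in an ending like _2 or _b are one class to them, and where a whole thing is asked for, a point or a joint stands for the part that bears it (a point fixed in the world has none). Each returns a list of dicts, best first, with "conf" (0 to 1); they miss things now and then, are a little off and sometimes report something else, mostly with a low value. They report only what shows in the picture. A call takes as long as a camera call. They do not tell look-alikes from the thing itself.
- spot_in(thing, picture): "location" ([x, y, z] in m, in the coordinates of the camera as it stood for that picture, good to about 4 mm: the middle of the surface that is visible of it).
- mark_of(thing, picture): "location" ([x, y, z] in m, in the coordinates of the camera as it stood for that picture, good to about 4 mm: a listed point, or the origin of a listed thing).
The state is a dict: "clock": time; "joint_pos": joint angles; "joint_velocities": joint speeds; "tau": joint torques, N m; "position": TCP position; "ee_rot": TCP orientation; "ft_force": force on the tool from outside, world axes, zero at the start; "torque": the same for the moment, N m; "grip_width": opening from 0.0 (shut) to 1.0 (fully open).
Only numpy, scipy, OpenCV 4.12 (cv2) and the standard library are available. Lean on these libraries where they do the work, as an engineer would, in place of code of your own. Each camera call takes 0.05 s, during which the arm holds its last target. There are 200 camera calls.

## Working session

There is one attempt and no reset: what is moved stays moved. The work goes in short steps, Python scripts to look and compute and a shell command to move; the robot and the scene stay as the last step left them, time stands still between calls to the robot, and variables do not carry over. Pictures are saved under pics/ and viewed, about 8 in all and at most 12, crops included, and the job is handed in when it is done.

```bash
mkdir -p pics
cat > h.py <<'E'
import numpy as np,cv2
from workcell import telemetry,viewer,manip,spot_in,mark_of
def w(c,p): 
    return (np.array(c["cam_to_world"])@np.r_[p,1])[:3]
def px(c,P):
    q=np.linalg.inv(c["cam_to_world"])@np.r_[P,1]; k=np.array(c["intrinsics"])@np.array([q[0],-q[1],-q[2]]); return k[:2]/k[2]
def save(c,n): cv2.imwrite("pics/"+n,c["frame"][:,:,::-1])
E
python3 - <<'E'
from h import *
print(telemetry.get_obs())
for n in("scene","top"):
    c=viewer.camera(n); save(c,n+"1.png"); print(n,c.keys(),np.round(c["cam_to_world"],3).tolist())
    for t in("pry_bar","blade_tip","caddy","slot_mean","hinge_mean","stand","bottle","canister","beaker"):
        for r in mark_of(t,c): print(n,t,round(r["conf"],2),np.round(w(c,r["location"]),3),px(c,w(c,r["location"])).round())
E
```

```text
{'clock': 0.0, 'joint_pos': array([-1.20060089,  0.33288   , -0.06468173,  1.46094425,  0.02161216,
        1.34989773, -0.08848007]), 'joint_velocities': array([-2.16446199e-04, -5.00795965e-04,  2.89273548e-04,  3.55956547e-04,
       -4.86459334e-04, -1.31261354e-03,  3.17916058e-05]), 'tau': array([-1.45142817e-04, -6.25444365e+01,  4.88770008e-02, -3.91605914e+01,
        1.62146013e-02,  9.85036371e-03,  1.43553683e-05]), 'position': array([0.2391078 , 0.57704643, 0.23050941]), 'ee_rot': array([-0.39313267,  0.58835555,  0.39252095,  0.58754724]), 'ft_force': array([-0.52927578, -0.22003972,  0.81968443]), 'torque': array([0.05165769, 0.00981375, 0.03775346]), 'grip_width': 0.9976545029324788}
scene dict_keys(['frame', 'intrinsics', 'cam_to_world', 'shot']) [[0.787, -0.394, 0.474, 1.261], [0.616, 0.473, -0.63, -0.996], [0.024, 0.788, 0.615, 1.06], [0.0, 0.0, 0.0, 1.0]]
scene pry_bar 0.91 [ 0.31  -0.386 -0.002] [131. 267.]
scene pry_bar 0.73 [ 0.38  -0.323 -0.002] [166. 266.]
scene pry_bar 0.67 [ 0.453 -0.383 -0.001] [168. 291.]
scene pry_bar 0.19 [ 0.692  0.389 -0.001] [391. 19
[... 833 characters left out ...]
 0.63 [ 0.45  -0.385 -0.001] [391. 242.]
top pry_bar 0.52 [ 0.315 -0.391 -0.001] [394. 287.]
top blade_tip 0.66 [ 0.422 -0.273  0.002] [355. 250.]
top blade_tip 0.63 [ 0.479 -0.423  0.002] [404. 232.]
top caddy 0.91 [ 0.781 -0.139 -0.006] [311. 135.]
top caddy 0.85 [ 0.625 -0.214  0.002] [335. 183.]
top caddy 0.56 [ 0.752 -0.324 -0.002] [370. 145.]
top hinge_mean 0.79 [0.535 0.131 0.153] [216. 201.]
top stand 0.67 [0.397 0.373 0.   ] [138. 255.]
top bottle 0.86 [ 0.395  0.374 -0.   ] [137. 255.]
top bottle 0.48 [0.531 0.129 0.153] [217. 203.]
top canister 0.66 [ 0.69   0.382 -0.001] [141. 159.]
top beaker 0.91 [ 0.631 -0.448  0.   ] [411. 183.]
top beaker 0.65 [0.538 0.131 0.154] [216. 200.]
```

Run:
```python
import cv2,numpy as np
a=cv2.imread("pics/scene1.png");b=cv2.imread("pics/top1.png")
cv2.imwrite("pics/a.png",cv2.resize(a[100:400,80:480],(800,600),interpolation=3))
c=cv2.resize(a[170:330,100:300],(500,400),interpolation=3)
d=cv2.resize(b[200:310,330:430],None,fx=3,fy=3,interpolation=3)
o=np.zeros((400,800,3),np.uint8);o[:,:500]=c;o[:330,500:]=d;cv2.imwrite("pics/b.png",o)
```

```text
(no output)
```

View pics/a.png

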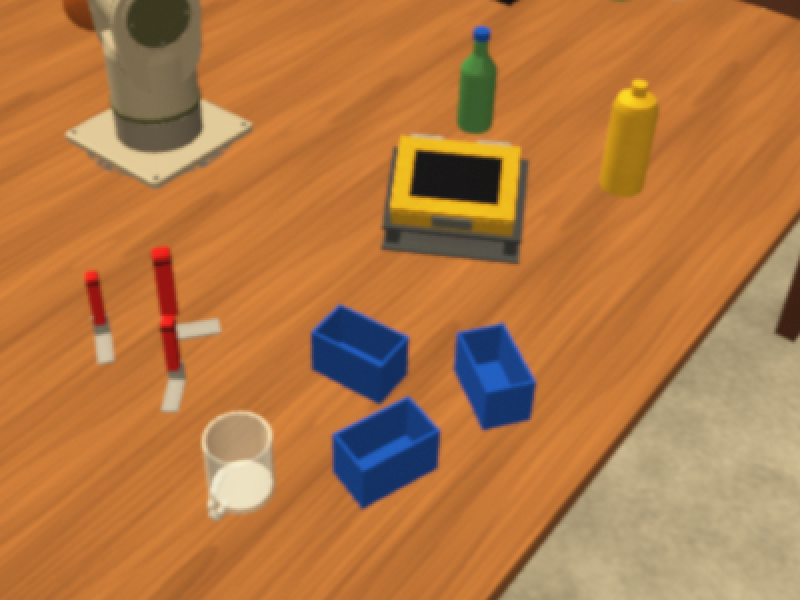

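View pics/b.png

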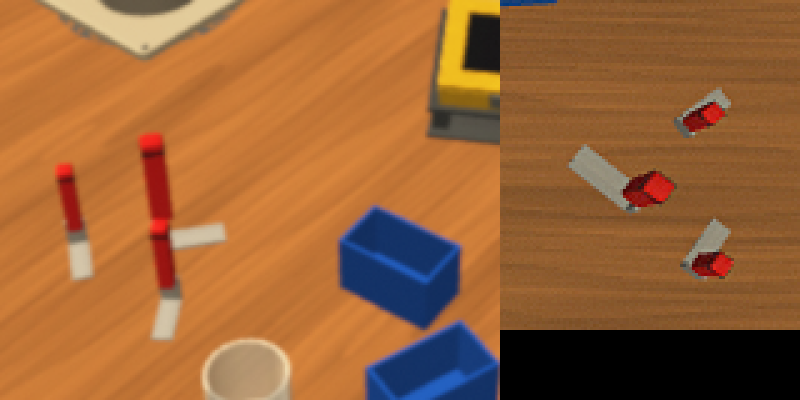

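View pics/top1.png

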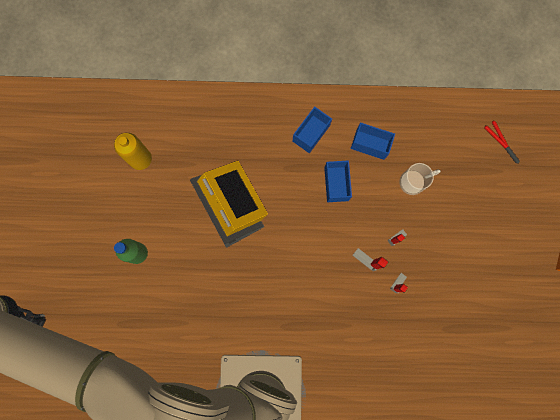

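```bash
cat > fit.py <<'E'
from h import *
from scipy.optimize import minimize
from scipy.spatial.transform import Rotation as R
o=telemetry.get_obs(); M=R.from_quat(o["ee_rot"]).as_matrix(); print("tool axes cols",M.round(3).tolist())
V=[]
for n in("scene","top"):
    c=viewer.camera(n); hsv=cv2.cvtColor(c["frame"],cv2.COLOR_RGB2HSV)
    m=cv2.inRange(hsv,(21,150,90),(32,255,255)); 
    p=px(c,[.56,.085,.15]).astype(int); mm=np.zeros_like(m); cv2.circle(mm,tuple(p),75,255,-1); m&=mm
    k,l,s,_=cv2.connectedComponentsWithStats(m); i=1+s[1:,4].argmax(); ys,xs=np.where(l==i)
    h=cv2.convexHull(np.stack([xs,ys],1).astype(np.int32)); im=np.zeros_like(m); cv2.fillConvexPoly(im,h,255); V.append((c,im)); print(n,s[i])
def box(q):
    x,y,z,t=q; X=np.array([np.cos(t),np.sin(t),0]);Y=np.array([-X[1],X[0],0]);Z=np.array([0,0,1]);a=np.cos(.5)*X+np.sin(.5)*Z;n=-np.sin(.5)*X+np.cos(.5)*Z
    S=np.array([x,y,z]) # slot mouth top at cover underside
    return [S+i*.12*a+j*.09*Y+k*n for i in(0,1) for j in(-1,1) for k in(-.046,.012)]
def cost(q,ret=False):
    e=0
    for c,im in V:
        P=np.array([px(c,b) for b in box(q)]); r=np.zeros_like(im)
        h=cv2.convexHull((P*16).round().astype(np.int32)); cv2.fillConvexPoly(r,h,255,cv2.LINE_AA,4)
        e+=np.abs(r.astype(float)-im).sum()/255
    return e
best=None
for t in (2.0,2.07,2.14):
  for z in (.085,.095):
    s=minimize(cost,[.586,.037,z,t],method="Nelder-Mead",options=dict(initial_simplex=np.array([.586,.037,z,t])+np.vstack([np.zeros(4),np.diag([.01,.01,.008,.08])]),maxiter=300))
    if best is None or s.fun<best.fun: best=s
    print(s.fun,s.x.round(4))
for i,(c,im) in enumerate(V):
    f=c["frame"].copy(); P=np.array([px(c,b) for b in box(best.x)]); h=cv2.convexHull(P.astype(np.float32)).round().astype(int)
    x0,y0=P.min(0).astype(int)-20; g=cv2.resize(f[y0:y0+130,x0:x0+130],None,fx=3,fy=3,interpolation=3); cv2.polylines(g,[((h-[x0,y0])*3+1)],True,(0,255,0),1); V[i]=g
cv2.imwrite("pics/fit.png",np.hstack(V)[:,:,::-1])
E
python3 fit.py
```

```text
tool axes cols [[0.0, -0.924, 0.383], [0.0, 0.383, 0.924], [-1.0, 0.0, 0.0]]
scene [ 275  168   65   44 1157]
top [ 197  161   71   75 1803]
656.8666666666667 [0.587  0.0395 0.0866 2.0923]
658.2941176470588 [0.5871 0.0395 0.0874 2.1021]
656.1411764705883 [0.5872 0.0395 0.0872 2.0967]
656.6235294117647 [0.5874 0.0398 0.0862 2.1046]
667.8941176470588 [0.5881 0.0405 0.0874 2.1124]
658.2274509803922 [0.5877 0.0397 0.0872 2.0982]
```

View pics/fit.png

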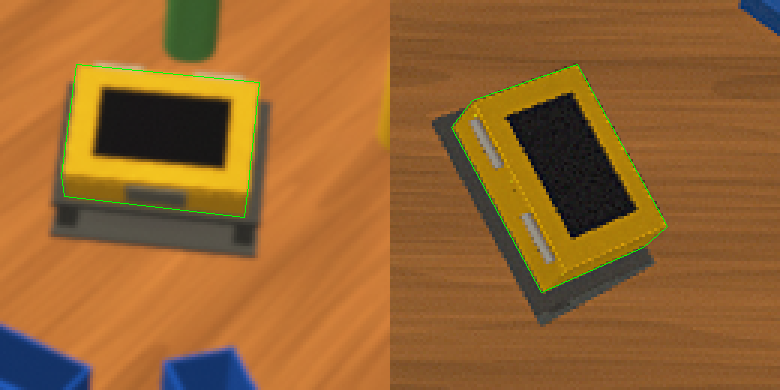

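```bash
python3 -m crank '[[0,[2.34,-3.08,0.78],[0,0,-0.1227]],[0,[2.34,-3.08,0.78],[0,0,-0.1227]],[0,[2.34,-3.08,0.78],[0,0,-0.1227]],[0,[2.34,-3.08,0.78],[0,0,-0.1227]],[0,[2.34,-3.08,0.78],[0,0,-0.1227]],[0,[2.34,-3.08,0.78],[0,0,-0.1227]],[0,[2.34,-3.08,0.78],[0,0,-0.1227]],[0,[2.34,-3.08,0.78],[0,0,-0.1227]],[0,[2.34,-3.08,0.78],[0,0,-0.1227]],[0,[0.88,-3.75,0],[0,0,-0.1227]],[0,[0.88,-3.75,0],[0,0,-0.1227]],[0,[0.88,-3.75,0],[0,0,-0.1227]]]' 100
python3 -m crank '[[0,[0.88,-3.75,0],[0,0,-0.1227]],[0,[0.88,-3.75,0],[0,0,-0.1227]],[0,[0.88,-3.75,0],[0,0,-0.1227]],[0,[0.88,-3.75,0],[0,0,-0.1227]],[0,[0.88,-3.75,0],[0,0,-0.1227]],[0,[-1.27,-2.94,0],[0,0,-0.1227]],[0,[-1.27,-2.94,0],[0,0,-0.1227]],[0,[-1.27,-2.94,0],[0,0,-0.1227]],[0,[-1.27,-2.94,0],[0,0,-0.1227]],[0,[-1.27,-2.94,0],[0,0,-0.1227]],[0,[-1.27,-2.94,0],[0,0,-0.1227]],[0,[-1.27,-2.94,0],[0,0,-0.1227]]]'
python3 -m crank '[[0,[-1.27,-2.94,0],[0,0,-0.1227]],[0,[-1.27,-2.94,0],[0,0,-0.1227]],[0,[-1.27,-2.94,0],[0,0,-0.1227]],[0,[-1.27,-2.94,0],[0,0,-0.1227]],[0,[0,0,0],[0,0,0]],[0,[0,0,0],[0,0,0]]]'
python3 - <<'E'
from h import *
from scipy.spatial.transform import Rotation as R
o=telemetry.get_obs(); M=R.from_quat(o["ee_rot"]).as_matrix(); print(o["clock"],o["position"].round(4),o["joint_pos"].round(2),"jaw yaw",np.degrees(np.arctan2(M[1,2],M[0,2])),M[:,0].round(4),o["ft_force"].round(2))
for n in("wrist","top"):
    c=viewer.camera(n); save(c,n+"2.png")
    for t in("pry_bar","blade_tip"):
        for r in mark_of(t,c): print(n,t,round(r["conf"],2),np.round(w(c,r["location"]),4),px(c,w(c,r["location"])).round())
E
```

```text
clock: 2.1
position: [0.4766, 0.1859, 0.3017]
ee_rot: [0.106, 0.699, -0.106, 0.699]
ft_force: [0.9, 0.7, -0.0]
grip_width: 1.0
clock: 3.1
position: [0.4304, -0.2069, 0.3018]
ee_rot: [0.548, 0.447, -0.548, 0.447]
ft_force: [0.5, 0.4, 0.4]
grip_width: 1.0
clock: 3.6
position: [0.3794, -0.3248, 0.3017]
ee_rot: [0.64, 0.301, -0.64, 0.301]
ft_force: [0.5, -0.1, 0.1]
grip_width: 1.001
3.6 [ 0.3794 -0.3248  0.3017] [-0.26 -0.02  0.88  1.71  0.02  1.44 -1.64] jaw yaw -129.58031684969316 [ 2.e-04 -3.e-04 -1.e+00] [ 0.55 -0.06  0.05]
wrist pry_bar 0.9 [ 0.4536 -0.382   0.0022] [276.  82.]
wrist pry_bar 0.76 [ 3.160e-01 -3.868e-01  2.000e-04] [346. 167.]
wrist pry_bar 0.73 [ 0.3783 -0.3253  0.0025] [279. 160.]
wrist blade_tip 0.92 [ 0.4228 -0.2724  0.0015] [225. 160.]
wrist blade_tip 0.77 [ 0.3527 -0.4185 -0.0031] [349. 128.]
wrist blade_tip 0.77 [ 0.4827 -0.4222  0.0023] [286.  38.]
top pry_bar 0.85 [ 0.3806 -0.3269  0.0005] [373. 264.]
top pry_bar 0.64 [ 0.4495 -0.3858  0.0013] [392. 242.]
top blade_tip 0.92 [ 4.264e-01 -2.700e-01  1.000e-04] [354. 249.]
top blade_tip 0.37 [ 0.4831 -0.4217  0.0013] [404. 231.]
```

```bash
python3 -m crank '[[0,[0.03,0.03,-3.4],[0,0,0]],[0,[0,0,-3.4],[0,0,0]],[0,[0,0,-3.4],[0,0,0]],[0,[0,0,-3.4],[0,0,0]],[0,[0,0,-3.4],[0,0,0]],[0,[0,0,-3.4],[0,0,0]],[0,[0,0,0],[0,0,0]],[1,[0,0,0],[0,0,0]],[1,[0,0,0],[0,0,0]],[1,[0,0,0],[0,0,0]],[1,[0,0,0],[0,0,0]],[1,[0,0,0],[0,0,0]]]' 100
python3 -m crank '[[1,[0,0,0],[0,0,0]],[1,[0,0,0],[0,0,0]],[1,[0,0,0],[0,0,0]],[1,[0,0,0],[0,0,0]]]'
python3 - <<'E'
from h import *
print(telemetry.get_obs()["joint_pos"].round(2))
c=viewer.camera("scene"); f=c["frame"]; u=px(c,[.4,-.32,.08]).astype(int)
cv2.imwrite("pics/g.png",cv2.resize(f[u[1]-60:u[1]+60,max(u[0]-80,0):u[0]+80][:,:,::-1],None,fx=4,fy=4,interpolation=3))
E
```

```text
clock: 4.9
position: [0.3816, -0.3232, 0.0989]
ee_rot: [0.64, 0.302, -0.638, 0.303]
ft_force: [-1.7, -1.7, 1.5]
grip_width: 0.302
clock: 5.23
position: [0.3817, -0.3232, 0.0989]
ee_rot: [0.64, 0.302, -0.638, 0.303]
ft_force: [-0.6, 2.1, 8.6]
grip_width: 0.267
[-0.17  0.24  0.88  1.98 -0.22  1.02 -1.45]
```

View pics/g.png

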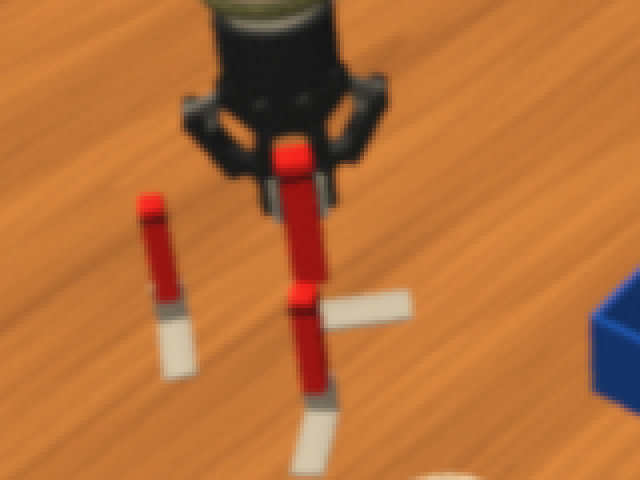

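```bash
cat >> h.py <<'E'
from scipy.spatial.transform import Rotation as R
PSI=2.097; S=np.array([.5872,.0396,.087])
X=np.array([np.cos(PSI),np.sin(PSI),0]);Y=np.array([-X[1],X[0],0]);Z=np.array([0,0,1.])
A=np.cos(.5)*X+np.sin(.5)*Z;N=-np.sin(.5)*X+np.cos(.5)*Z
GZ=.0989
def Rt(bx,bz): # tool rot from bar axes
    return np.stack([-bz,np.cross(bz,bx)*1.0,-bx],1)  # x,y,z ; y = z cross x
def tip(o):
    M=R.from_quat(o["ee_rot"]).as_matrix(); return o["position"]+M[:,0]*(GZ-.0015)-M[:,2]*.065
def san(p): d=p-S; return np.array([d@A,d@Y,d@N])*1000   # mm
def goto(o,tipw,bx,bz):
    T=Rt(bx,bz); assert abs(np.linalg.det(T)-1)<1e-6
    pos=tipw+bx*-.065+bz*(GZ-.0015)
    M=R.from_quat(o["ee_rot"]).as_matrix()
    return pos,(pos-o["position"])*100,R.from_matrix(T@M.T).as_rotvec()
E
python3 - <<'E'
from h import *
o=telemetry.get_obs(); print(tip(o))
tw=S+(.012+.025+.0015)*N+.008*A
p,d,r=goto(o,tw,A,N); print(p,d,r,np.linalg.norm(r)); print("A",A,"Y",Y,"N",N)
E
```

```text
[ 0.42317647 -0.27299912  0.00163711]Traceback (most recent call last):
  File "<stdin>", line 4, in <module>
  File "h.py", line 19, in goto
    T=Rt(bx,bz); assert abs(np.linalg.det(T)-1)<1e-6
                        ^^^^^^^^^^^^^^^^^^^^^^^^^^^^
AssertionError
```

```bash
sed -i 's/np.cross(bz,bx)\*1.0/np.cross(bx,bz)/' h.py
python3 -m crank '[[1,[0,0,0.6],[0,0,0]],[1,[0,0,2],[0,0,0]],[1,[0,0,3.5],[0,0,0]],[1,[0,0,3.5],[0,0,0]],[1,[0,0,3.5],[0,0,0]],[1,[0,0,3.5],[0,0,0]],[1,[0,0,0],[0,0,0]],[1,[0,0,0],[0,0,0]]]' 110
python3 - <<'E'
from h import *
o=telemetry.get_obs(); print(tip(o))
tw=S+(.012+.025+.0015)*N+.008*A
p,d,r=goto(o,tw,A,N); print(p,d,r,np.linalg.norm(r)); print("A",A,"Y",Y,"N",N)
M=R.from_quat(o["ee_rot"]).as_matrix(); print(M.round(4).tolist())
for n in("scene","top"):
    c=viewer.camera(n)
    for t in("pry_bar","blade_tip"):
        for q in mark_of(t,c): print(n,t,round(q["conf"],2),np.round(w(c,q["location"]),4))
E
```

```text
clock: 5.95
position: [0.3814, -0.3234, 0.2653]
ee_rot: [0.64, 0.302, -0.638, 0.303]
ft_force: [0.1, -0.4, -2.8]
grip_width: 0.264
[ 0.42302687 -0.27317913  0.16804184]
[ 0.6450477  -0.05999511  0.17893621] [26.3609108  26.33818672 -8.63802395] [ 0.52803411 -0.0389455   1.18738613] 1.300085605895752
A [-0.44076954  0.75886321  0.47942554] Y [-0.86472002 -0.50225421  0.        ] N [ 0.24079349 -0.41456886  0.87758256]
[[0.0038, 0.7733, -0.6341], [-0.0007, -0.6341, -0.7733], [-1.0, 0.0034, -0.0019]]
scene pry_bar 0.89 [ 0.3135 -0.3842  0.0004]
scene pry_bar 0.86 [ 0.3771 -0.3203  0.1628]
scene pry_bar 0.67 [ 0.4538 -0.3808 -0.004 ]
scene blade_tip 0.89 [ 0.4241 -0.2699  0.1675]
scene blade_tip 0.74 [ 3.559e-01 -4.177e-01  3.000e-04]
scene blade_tip 0.63 [ 0.4802 -0.4268  0.0017]
top pry_bar 0.81 [ 0.3811 -0.3222  0.1657]
top pry_bar 0.71 [ 6.220e-01 -2.166e-01 -3.000e-04]
top pry_bar 0.55 [ 0.4524 -0.3851  0.0011]
top blade_tip 0.66 [ 0.4799 -0.4221  0.0011]
```

```bash
python3 -m crank '[[1,[2.4,2.4,0],[0.048,-0.0035,0.108]],[1,[2.4,2.4,0],[0.048,-0.0035,0.108]],[1,[2.4,2.4,0],[0.048,-0.0035,0.108]],[1,[2.4,2.4,0],[0.048,-0.0035,0.108]],[1,[2.4,2.4,0],[0.048,-0.0035,0.108]],[1,[2.4,2.4,0],[0.048,-0.0035,0.108]],[1,[2.4,2.4,0],[0.048,-0.0035,0.108]],[1,[2.4,2.4,0],[0.048,-0.0035,0.108]],[1,[2.4,2.4,0],[0.048,-0.0035,0.108]],[1,[2.4,2.4,0],[0.048,-0.0035,0.108]],[1,[2.4,2.4,0],[0.048,-0.0035,0.108]],[1,[0,0,0],[0,0,0]]]'
cat > st.py <<'E'
from h import *
o=telemetry.get_obs(); print(o["clock"],"tip a,y,n mm",san(tip(o)).round(2),"F a,y,n",np.round([o["ft_force"]@v for v in(A,Y,N)],1),o["joint_pos"].round(2))
p,d,r=goto(o,S+(.012+.025+.0015)*N+.008*A,A,N); print("to pre",d.round(2),r.round(3))
E
python3 st.py
```

```text
clock: 7.25
position: [0.6479, -0.0522, 0.258]
ee_rot: [0.423, 0.751, -0.251, 0.441]
ft_force: [1.1, 1.4, -2.8]
grip_width: 0.267
7.25 tip a,y,n mm [ 51.16  -4.41 105.79] F a,y,n [-0.8 -1.7 -2.8] [-0.1   0.7   0.54  1.06 -0.65  1.87 -0.68]
to pre [-0.28 -0.78 -7.91] [-0.003 -0.007 -0.016]
```

```bash
python3 -m crank '[[1,[-0.07,-0.2,-2],[-0.001,-0.002,-0.004]],[1,[-0.07,-0.2,-2],[-0.001,-0.002,-0.004]],[1,[-0.07,-0.2,-2],[-0.001,-0.002,-0.004]],[1,[-0.07,-0.2,-2],[0,-0.001,-0.004]],[1,[0,0,0],[0,0,0]],[1,[0,0,0],[0,0,0]]]'
python3 st.py
python3 - <<'E'
from h import *
v=[]
c=viewer.camera("scene"); f=c["frame"]; u=px(c,S).astype(int); v.append(cv2.resize(f[u[1]-60:u[1]+40,u[0]-50:u[0]+50],(400,400),interpolation=3))
c=viewer.camera("wrist"); f=c["frame"]; u=px(c,S); print(u); v.append(cv2.resize(f,(400,300))); v[1]=np.vstack([v[1],np.zeros((100,400,3),np.uint8)])
cv2.imwrite("pics/pre.png",np.hstack(v)[:,:,::-1])
E
```

```text
clock: 7.75
position: [0.6414, -0.0668, 0.1823]
ee_rot: [0.433, 0.741, -0.26, 0.442]
ft_force: [0.8, -0.2, -1.1]
grip_width: 0.267
7.75 tip a,y,n mm [ 5.41  5.19 42.97] F a,y,n [-1.  -0.6 -0.7] [-0.1   0.72  0.54  1.19 -0.65  1.73 -0.62]
to pre [ 0.36  0.68 -0.33] [0.006 0.002 0.014]
[207.30996868 189.69847672]
```

View pics/pre.png

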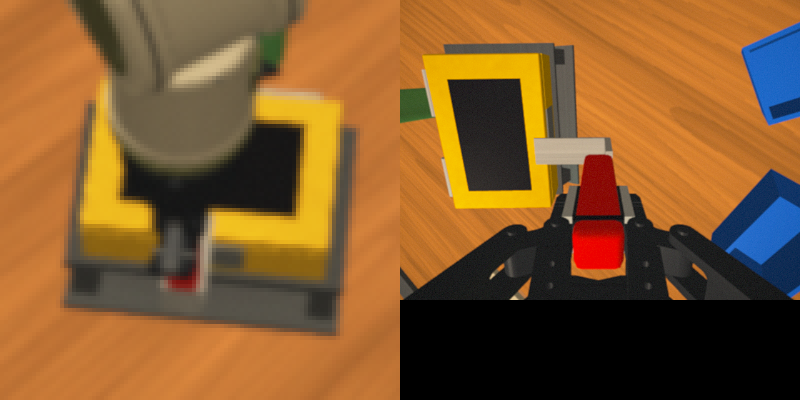

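```bash
python3 -m crank '[[1,[0,0.65,-0.82],[0.003,0.001,0.007]],[1,[0,0.65,-0.83],[0.003,0.001,0.007]],[1,[0,0,0],[0,0,0]],[1,[0,0,0],[0,0,0]]]'
python3 st.py
```

```text
clock: 8.18
position: [0.6418, -0.0526, 0.1665]
ee_rot: [0.429, 0.745, -0.254, 0.443]
ft_force: [-0.1, -1.2, -2.1]
grip_width: 0.272
8.1833 tip a,y,n mm [ 8.94 -0.84 23.67] F a,y,n [-1.9  0.7 -1.3] [-0.11  0.72  0.53  1.22 -0.65  1.7  -0.62]
to pre [ 0.32 -0.74  1.25] [-0.     0.002 -0.002]
```

```bash
python3 -m crank '[[1,[-0.048,0.083,-0.176],[0,0,0]],[1,[-0.048,0.083,-0.176],[0,0,0]],[1,[-0.024,0.041,-0.088],[0,0,0]],[1,[0,0,0],[0,0,0]]]';python3 st.py
python3 -m crank '[[1,[-0.024,0.041,-0.088],[0,0,0]],[1,[0,0,0],[0,0,0]]]';python3 st.py
python3 -m crank '[[1,[-0.024,0.041,-0.088],[0,0,0]],[1,[0,0,0],[0,0,0]]]';python3 st.py
python3 -m crank '[[1,[-0.024,0.041,-0.088],[0,0,0]],[1,[0,0,0],[0,0,0]]]';python3 st.py
```

```text
clock: 8.52
position: [0.6407, -0.0518, 0.1625]
ee_rot: [0.429, 0.745, -0.254, 0.443]
ft_force: [-0.3, 0.2, -2.1]
grip_width: 0.27
8.5167 tip a,y,n mm [ 8.07 -0.48 19.51] F a,y,n [-0.8  0.1 -2. ] [-0.12  0.72  0.53  1.23 -0.65  1.69 -0.61]
to pre [ 0.43 -0.82  1.64] [ 0.     0.003 -0.   ]
clock: 8.68
position: [0.6406, -0.0514, 0.1617]
ee_rot: [0.429, 0.745, -0.254, 0.443]
ft_force: [0.4, -0.0, -1.5]
grip_width: 0.268
8.6833 tip a,y,n mm [ 8.06 -0.56 18.64] F a,y,n [-0.9 -0.3 -1.2] [-0.12  0.72  0.53  1.23 -0.65  1.69 -0.61]
to pre [ 0.45 -0.86  1.72] [ 0.     0.003 -0.   ]
clock: 8.85
position: [0.6403, -0.0509, 0.1608]
ee_rot: [0.429, 0.745, -0.254, 0.443]
ft_force: [0.6, 0.0, -2.2]
grip_width: 0.269
8.85 tip a,y,n mm [ 8.06 -0.57 17.56] F a,y,n [-1.3 -0.5 -1.8] [-0.12  0.72  0.53  1.23 -0.65  1.69 -0.61]
to pre [ 0.47 -0.9   1.82] [ 0.     0.003 -0.   ]
clock: 9.02
position: [0.64, -0.0505, 0.1598]
ee_rot: [0.429, 0.745, -0.254, 0.443]
ft_force: [0.0, -0.7, -1.6]
grip_width: 0.271
9.0167 tip a,y,n mm [ 8.09 -0.54 16.47] F a,y,n [-1.3  0.3 -1.1] [-0.12  0.72  0.53  1.23 -0.65  1.68 -0.61]
to pre [ 0.5  -0.95  1.91] [ 0.     0.003 -0.   ]
```

```bash
for i in 1; do :; done
python3 -m crank '[[1,[-0.024,0.041,-0.088],[0,0,0]],[1,[0,0,0],[0,0,0]]]'>/dev/null;python3 st.py|head -1
python3 -m crank '[[1,[-0.024,0.041,-0.088],[0,0,0]],[1,[0,0,0],[0,0,0]]]'>/dev/null;python3 st.py|head -1
python3 -m crank '[[1,[-0.024,0.041,-0.088],[0,0,0]],[1,[0,0,0],[0,0,0]]]'>/dev/null;python3 st.py|head -1
python3 -m crank '[[1,[-0.024,0.041,-0.088],[0,0,0]],[1,[0,0,0],[0,0,0]]]'>/dev/null;python3 st.py|head -1
```

```text
9.1833 tip a,y,n mm [ 7.94 -0.61 16.02] F a,y,n [-1.6  0.5  2.2] [-0.12  0.72  0.53  1.23 -0.65  1.68 -0.61]
9.35 tip a,y,n mm [ 7.77 -0.71 15.79] F a,y,n [-0.2  0.4  6.4] [-0.12  0.72  0.53  1.24 -0.65  1.68 -0.61]
9.5167 tip a,y,n mm [ 7.56 -0.77 15.7 ] F a,y,n [-0.4  0.7 10.3] [-0.12  0.72  0.53  1.24 -0.65  1.68 -0.61]
9.6833 tip a,y,n mm [ 7.4  -0.82 15.54] F a,y,n [-0.5  1.1 15.9] [-0.12  0.72  0.53  1.24 -0.65  1.68 -0.61]
```

```bash
python3 -m crank '[[1,[0.12,-0.207,0.439],[0,0,0]],[1,[0.12,-0.207,0.439],[0,0,0]],[1,[0.37,-0.632,-0.4],[0,0,0]],[1,[0.37,-0.632,-0.4],[0,0,0]],[1,[0.37,-0.632,-0.4],[0,0,0]],[1,[-0.12,0.207,-0.439],[0,0,0]],[1,[-0.12,0.207,-0.439],[0,0,0]],[1,[-0.12,0.207,-0.439],[0,0,0]],[1,[0,0,0],[0,0,0]],[1,[0,0,0],[0,0,0]]]'>/dev/null
cat > st2.py <<'E'
from h import *
o=telemetry.get_obs(); q=san(tip(o)); print(o["clock"],"tip a,y,n mm",q.round(2),"F a,y,n",np.round([o["ft_force"]@v for v in(A,Y,N)],1),o["joint_pos"].round(2))
M=R.from_quat(o["ee_rot"]).as_matrix(); print("rot err",R.from_matrix(Rt(A,N)@M.T).as_rotvec().round(4),"cm to a=-12,n=.15",(((-12-q[0])*A+(.15-q[2])*N-q[1]*Y)/10).round(3))
E
python3 st2.py
```

```text
10.5167 tip a,y,n mm [-16.3   -0.76   7.12] F a,y,n [-0.3  0.2 -1.2] [-0.09  0.77  0.53  1.2  -0.66  1.68 -0.59]
rot err [-0.0002  0.0027 -0.0011] cm to a=-12,n=.15 [-0.423  0.577 -0.405]
```

```bash
python3 -m crank '[[1,[-0.21,0.29,-0.2],[0,0.0027,-0.001]],[1,[-0.21,0.29,-0.2],[0,0,0]],[1,[0,0,0],[0,0,0]],[1,[0,0,0],[0,0,0]]]'>/dev/null;python3 st2.py
```

```text
10.85 tip a,y,n mm [-1.206e+01  1.000e-02  7.100e-01] F a,y,n [-0.  -0.2 -1.8] [-0.1   0.76  0.53  1.23 -0.66  1.66 -0.59]
rot err [0.0001 0.0006 0.0002] cm to a=-12,n=.15 [-0.016  0.028 -0.047]
```

```bash
python3 -m crank '[[1,[-0.016,0.028,-0.047],[0,0,0]],[1,[-0.176,0.304,0.192],[0,0,0]],[1,[-0.176,0.304,0.192],[0,0,0]],[1,[-0.088,0.152,0.096],[0,0,0]],[1,[0,0,0],[0,0,0]]]'>/dev/null;python3 st2.py
python3 -m crank '[[1,[-0.088,0.152,0.096],[0,0,0]],[1,[-0.088,0.152,0.096],[0,0,0]],[1,[0,0,0],[0,0,0]]]'>/dev/null;python3 st2.py
python3 -m crank '[[1,[-0.088,0.152,0.096],[0,0,0]],[1,[-0.088,0.152,0.096],[0,0,0]],[1,[0,0,0],[0,0,0]]]'>/dev/null;python3 st2.py
```

```text
11.2667 tip a,y,n mm [-1.69 -0.27  0.5 ] F a,y,n [ 0.2 -0.2 -0.8] [-0.12  0.74  0.53  1.25 -0.66  1.66 -0.6 ]
rot err [0.     0.0012 0.    ] cm to a=-12,n=.15 [ 0.423 -0.782 -0.525]
11.5167 tip a,y,n mm [ 1.92 -0.05  0.35] F a,y,n [-0.2  0.2 -1.3] [-0.12  0.73  0.53  1.25 -0.65  1.66 -0.6 ]
rot err [0.0002 0.0007 0.0005] cm to a=-12,n=.15 [ 0.604 -1.051 -0.685]
11.7667 tip a,y,n mm [ 5.95 -0.07  0.32] F a,y,n [-0.6  1.  -1.7] [-0.13  0.73  0.53  1.26 -0.65  1.66 -0.61]
rot err [0.0002 0.0007 0.0004] cm to a=-12,n=.15 [ 0.781 -1.358 -0.875]
```

```bash
python3 -m crank '[[1,[-0.132,0.228,0.144],[0,0,0]],[1,[-0.132,0.228,0.144],[0,0,0]],[1,[0,0,0],[0,0,0]]]'>/dev/null;python3 st2.py
python3 -m crank '[[1,[-0.132,0.228,0.144],[0,0,0]],[1,[-0.132,0.228,0.144],[0,0,0]],[1,[-0.132,0.228,0.144],[0,0,0]],[1,[-0.132,0.228,0.144],[0,0,0]],[1,[0,0,0],[0,0,0]]]'>/dev/null;python3 st2.py
```

```text
12.0167 tip a,y,n mm [12.23 -0.18  0.41] F a,y,n [-0.6 -0.3 -2.1] [-0.14  0.71  0.53  1.27 -0.65  1.65 -0.61]
rot err [0.     0.001  0.0002] cm to a=-12,n=.15 [ 1.046 -1.837 -1.185]
12.4333 tip a,y,n mm [24.31 -0.22  0.43] F a,y,n [-0.9  0.3 -1.4] [-0.15  0.69  0.53  1.29 -0.65  1.65 -0.62]
rot err [0.     0.0011 0.0001] cm to a=-12,n=.15 [ 1.575 -2.755 -1.766]
```

Run:
```python
from h import *
p=np.array([24.31,.43])
for t in np.arange(.1,1.36,.1):
    q=np.array([121.5-97*np.cos(t),2.65-1.5+97*np.sin(t)]); d=q-p; print(round(t,1),q.round(1),((d[0]*A+d[1]*N)/10).round(3)); p=q
```

```text
0.1 [25.  10.8] [ 0.221 -0.38   0.945]
0.2 [26.4 20.4] [ 0.167 -0.287  0.911]
0.3 [28.8 29.8] [ 0.12  -0.207  0.939]
0.4 [32.2 38.9] [ 0.073 -0.125  0.959]
0.5 [36.4 47.7] [ 0.024 -0.042  0.968]
0.6 [41.4 55.9] [-0.024  0.042  0.968]
0.7 [47.3 63.6] [-0.073  0.125  0.959]
0.8 [53.9 70.7] [-0.12   0.207  0.939]
0.9 [61.2 77.1] [-0.167  0.287  0.911]
1.0 [69.1 82.8] [-0.212  0.365  0.873]
1.1 [77.5 87.6] [-0.255  0.438  0.827]
1.2 [86.4 91.6] [-0.295  0.507  0.772]
1.3 [95.6 94.6] [-0.332  0.572  0.709]
```

```bash
python3 -m crank '[[1,[0.22,-0.38,0.945],[0,0,0]],[1,[0.167,-0.287,0.911],[0,0,0]],[1,[0.12,-0.207,0.939],[0,0,0]],[1,[0,0,0],[0,0,0]],[1,[0,0,0],[0,0,0]]]'>/dev/null;python3 st2.py
python3 - <<'E'
from h import *
c=viewer.camera("top"); f=c["frame"]; u=px(c,S).astype(int); a=cv2.resize(f[u[1]-60:u[1]+40,u[0]-70:u[0]+30],(400,400),interpolation=3)
c=viewer.camera("scene"); f=c["frame"]; u=px(c,S).astype(int); b=cv2.resize(f[u[1]-60:u[1]+40,u[0]-50:u[0]+50],(400,400),interpolation=3)
cv2.imwrite("pics/lift.png",np.hstack([a,b])[:,:,::-1])
E
```

```text
12.85 tip a,y,n mm [27.48 -0.14 30.98] F a,y,n [-0.1 -0.2 -0.7] [-0.14  0.69  0.54  1.24 -0.64  1.7  -0.64]
rot err [0.0013 0.0026 0.0015] cm to a=-12,n=.15 [ 0.986 -1.725 -4.598]
```

View pics/lift.png

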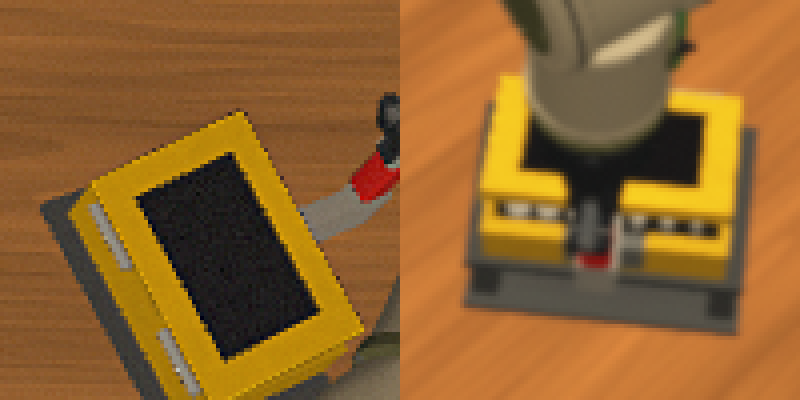

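```bash
python3 -m crank '[[1,[0.036,-0.062,0.48],[0,0,0]],[1,[0.036,-0.062,0.48],[0,0,0]],[1,[0.012,-0.021,0.484],[0,0,0]],[1,[0.012,-0.021,0.484],[0,0,0]],[1,[-0.012,0.021,0.484],[0,0,0]],[1,[-0.012,0.021,0.484],[0,0,0]],[1,[-0.036,0.062,0.48],[0,0,0]]]';python3 st2.py
python3 -m crank '[[1,[-0.036,0.062,0.48],[0,0,0]],[1,[-0.06,0.103,0.47],[0,0,0]],[1,[-0.06,0.103,0.47],[0,0,0]],[1,[-0.083,0.143,0.455],[0,0,0]],[1,[-0.083,0.143,0.455],[0,0,0]],[1,[-0.106,0.183,0.437],[0,0,0]],[1,[-0.106,0.183,0.437],[0,0,0]]]';python3 st2.py
```

```text
clock: 13.53
position: [0.6342, -0.0419, 0.215]
ee_rot: [0.429, 0.745, -0.255, 0.442]
ft_force: [-1.6, 1.5, -7.1]
grip_width: 0.262
13.5333 tip a,y,n mm [43.75  0.13 60.01] F a,y,n [-1.6  0.6 -7.3] [-0.13  0.67  0.54  1.2  -0.64  1.76 -0.66]
rot err [0.0007 0.0005 0.0009] cm to a=-12,n=.15 [ 1.027 -1.743 -7.926]
clock: 14.12
position: [0.6289, -0.0326, 0.2471]
ee_rot: [0.429, 0.745, -0.255, 0.443]
ft_force: [-0.3, -0.3, -6.2]
grip_width: 0.267
14.1167 tip a,y,n mm [6.851e+01 7.000e-02 8.302e+01] F a,y,n [-3.1  0.4 -5.4] [-0.15  0.63  0.55  1.18 -0.63  1.8  -0.69]
rot err [0.0007 0.0009 0.001 ] cm to a=-12,n=.15 [  1.559  -2.671 -11.132]
```

```bash
python3 -m crank '[[1,[-0.128,0.219,0.414],[0,0,0]],[1,[-0.128,0.219,0.414],[0,0,0]],[1,[-0.148,0.254,0.386],[0,0,0]],[1,[-0.148,0.254,0.386],[0,0,0]],[1,[-0.166,0.286,0.355],[0,0,0]],[1,[-0.166,0.286,0.355],[0,0,0]],[1,[-0.17,0.3,0.2],[0,0,0]],[1,[0,0,0],[0,0,0]],[1,[0,0,0],[0,0,0]],[1,[0,0,0],[0,0,0]]]';python3 st2.py
python3 - <<'E'
from h import *
v=[]
for n in("top","scene"):
    c=viewer.camera(n); f=c["frame"]; u=px(c,S+.12*A+.05*Z).astype(int); v.append(cv2.resize(f[u[1]-60:u[1]+60,u[0]-60:u[0]+60],(400,400),interpolation=3))
cv2.imwrite("pics/open.png",np.hstack(v)[:,:,::-1])
E
```

```text
clock: 14.95
position: [0.6183, -0.0138, 0.272]
ee_rot: [0.429, 0.745, -0.254, 0.442]
ft_force: [-1.2, -1.3, -1.5]
grip_width: 0.27
14.95 tip a,y,n mm [99.51 -0.11 94.58] F a,y,n [-1.1  1.7 -1.1] [-0.18  0.59  0.55  1.2  -0.63  1.82 -0.73]
rot err [-0.0008  0.0004  0.0002] cm to a=-12,n=.15 [  2.632  -4.553 -13.634]
```

View pics/open.png

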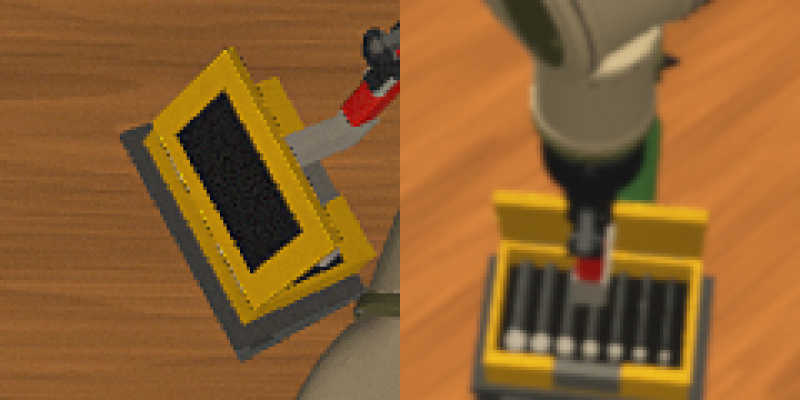

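```bash
python3 -m crank '[[1,[-0.134,0.231,0.283],[0,0,0]],[1,[-0.134,0.231,0.283],[0,0,0]],[1,[0,0,0],[0,0,0]],[1,[0,0,0],[0,0,0]]]';python3 st2.py
python3 -m crank '[[1,[0.44,-0.76,-0.48],[0,0,0]],[1,[0.88,-1.52,-0.96],[0,0,0]],[1,[0.88,-1.52,-0.96],[0,0,0]],[1,[0.88,-1.52,-0.5],[0,0,0]],[1,[0.88,-1.52,0],[0,0,0]],[1,[0.88,-1.52,0],[0,0,0]],[1,[0.88,-1.52,0],[0,0,0]],[1,[0,0,0],[0,0,0]],[1,[0,0,0],[0,0,0]]]';python3 st2.py
cat > cad.py <<'E'
from h import *
from scipy.optimize import minimize
V=[]
for n in("scene","top"):
    c=viewer.camera(n)
    for t in("caddy",):
        for q in mark_of(t,c): print(n,t,round(q["conf"],2),np.round(w(c,q["location"]),4))
    hsv=cv2.cvtColor(c["frame"],cv2.COLOR_RGB2HSV); m=cv2.inRange(hsv,(105,120,50),(125,255,255))
    k,l,s,ce=cv2.connectedComponentsWithStats(m); p=px(c,[.625,-.214,.04]); j=[i for i in range(1,k) if s[i,4]>150]; i=min(j,key=lambda i:np.hypot(*(ce[i]-p))); ys,xs=np.where(l==i)
    im=np.zeros_like(m); cv2.fillConvexPoly(im,cv2.convexHull(np.stack([xs,ys],1).astype(np.int32)),255); V.append((c,im)); print(n,s[i])
def cost(q):
    e=0
    for c,im in V:
        x,y,t=q; C,Sn=np.cos(t),np.sin(t)
        P=np.array([px(c,[x+C*i*.055-Sn*j*.033,y+Sn*i*.055+C*j*.033,k]) for i in(-1,1) for j in(-1,1) for k in(0,.07)])
        r=np.zeros_like(im); cv2.fillConvexPoly(r,cv2.convexHull((P*16).round().astype(np.int32)),255,cv2.LINE_AA,4); e+=np.abs(r.astype(float)-im).sum()/255
    return e
for t in(-.05,.1):
    s=minimize(cost,[.625,-.214,t],method="Nelder-Mead",options=dict(initial_simplex=np.array([.625,-.214,t])+np.vstack([np.zeros(3),np.diag([.01,.01,.1])]))); print(s.fun,s.x.round(4))
v=[]
for c,im in V:
    u=px(c,[.6,-.08,.1]).astype(int); v.append(cv2.resize(c["frame"][u[1]-80:u[1]+80,u[0]-80:u[0]+80],(400,400),interpolation=3))
cv2.imwrite("pics/cad.png",np.hstack(v)[:,:,::-1])
E
python3 cad.py
```

```text
clock: 15.38
position: [0.6157, -0.0096, 0.2777]
ee_rot: [0.429, 0.745, -0.255, 0.443]
ft_force: [0.9, -0.9, -2.8]
grip_width: 0.265
15.3833 tip a,y,n mm [ 1.0646e+02 -1.0000e-02  9.7160e+01] F a,y,n [-2.4 -0.3 -1.9] [-0.19  0.58  0.55  1.2  -0.62  1.82 -0.74]
rot err [0.0003 0.0009 0.0005] cm to a=-12,n=.15 [  2.884  -4.968 -14.193]
clock: 16.13
position: [0.6729, -0.1098, 0.2474]
ee_rot: [0.43, 0.745, -0.255, 0.442]
ft_force: [-0.1, 0.6, -2.3]
grip_width: 0.266
16.1333 tip a,y,n mm [ -9.29   0.75 125.93] F a,y,n [-0.6 -0.2 -2.2] [ 0.01  0.8   0.55  0.92 -0.68  1.91 -0.65]
rot err [ 0.0002 -0.0007  0.0022] cm to a=-12,n=.15 [ -2.844   5.047 -11.168]
scene caddy 0.9 [ 0.7812 -0.1349 -0.0016]
scene caddy 0.87 [ 0.6253 -0.2128 -0.    ]
scene caddy 0.67 [ 0.7542 -0.3191 -0.0009]
scene [ 236  253   48   48 1520]
top caddy 0.94 [ 0.785  -0.1376 -0.0052]
top caddy 0.57 [ 0.7552 -0.3233  0.0023]
top [370 130  25  30 423]
1747.4901960784314 [ 0.6261 -0.2153 -0.0231]
1743.7882352941176 [ 0.6231 -0.214  -0.0328]
```

View pics/cad.png

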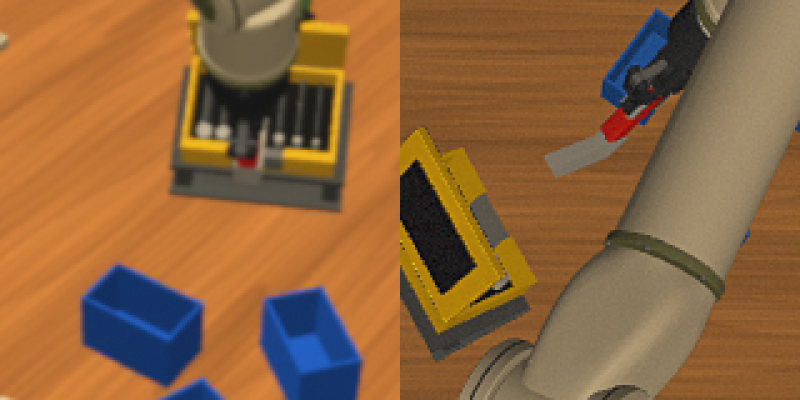

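```bash
sed -i 's/^v=\[\]$/import sys; sys.exit()/; s/^    hsv=/    c["frame"]=cv2.imread("pics\/%s1.png"%n)[:,:,::-1].copy()\n    hsv=/' cad.py; python3 cad.py
python3 - <<'E'
from h import *
c=viewer.camera("top"); u=px(c,[.6,-.08,.1]).astype(int)
H=S+.12*A+.00265*N
for t in(1.0,1.1,1.2,1.3,1.4,1.5):
    d=-np.cos(t)*A+np.sin(t)*N; e=np.sin(t)*A+np.cos(t)*N
    print(t,[((px(c,H+.12*d+.012*e+s*.09*Y)-u+80)*2.5).round() for s in(-1,1)])
E
```

```text
scene caddy 0.87 [ 0.7808 -0.1365 -0.0028]
scene caddy 0.62 [ 0.7544 -0.3203 -0.0012]
scene caddy 0.6 [0.5876 0.0362 0.0913]
scene caddy 0.59 [ 0.6265 -0.216  -0.0029]
scene [ 236  253   48   48 1521]
top caddy 0.78 [ 0.7534 -0.3222 -0.0016]
top caddy 0.73 [ 0.7834 -0.1362 -0.0046]
top [325 161  27  41 968]
294.1372549019608 [ 0.6252 -0.216   0.0678]
292.39607843137253 [ 0.625  -0.2165  0.0643]
1.0 [array([ 49., 119.]), array([130., 265.])]
1.1 [array([ 42., 120.]), array([124., 267.])]
1.2 [array([ 35., 121.]), array([117., 269.])]
1.3 [array([ 26., 123.]), array([109., 272.])]
1.4 [array([ 17., 126.]), array([100., 276.])]
1.5 [array([  8., 129.]), array([ 91., 280.])]
```

```bash
cat > st3.py <<'E'
from h import *
o=telemetry.get_obs(); t=.066; h=-np.array([np.cos(t),np.sin(t),0]); og=np.array([.625,-.2157,0])-.0265*h
M=R.from_quat(o["ee_rot"]).as_matrix(); ob=o["position"]+M[:,0]*GZ
tp=np.r_[og[:2],.0]+np.array([0,0,GZ]); print(o["clock"],"cm",((tp-o["position"])*100).round(2),"rot",R.from_matrix(Rt(h,Z)@M.T).as_rotvec().round(4),"bar base",ob.round(4),o["ft_force"].round(1),o["joint_pos"].round(2))
E
python3 st3.py
```

```text
16.5833 cm [ -2.14 -10.58 -14.98] rot [-0.2476 -0.4635  1.0865] bar base [ 0.6492 -0.0671  0.1619] [ 0.2 -0.2 -0.5] [ 0.01  0.8   0.55  0.92 -0.68  1.91 -0.65]
```

```bash
python3 -m crank '[[1,[-0.2,-2,0.1],[-0.0225,-0.0421,0.0988]],[1,[-0.2,-2,0],[-0.0225,-0.0421,0.0988]],[1,[-0.2,-2,0],[-0.0225,-0.0421,0.0988]],[1,[-0.2,-2,0],[-0.0225,-0.0421,0.0988]],[1,[-0.2,-2,0],[-0.0225,-0.0421,0.0988]],[1,[-0.2,-0.6,0],[-0.0225,-0.0421,0.0988]],[1,[-0.2,0,0],[-0.0225,-0.0421,0.0988]],[1,[-0.2,0,0],[-0.0225,-0.0421,0.0988]],[1,[-0.2,0,0],[-0.0225,-0.0421,0.0988]],[1,[-0.2,0,0],[-0.0225,-0.0421,0.0988]],[1,[-0.2,0,0],[-0.0225,-0.0421,0.0988]],[1,[0,0,0],[0,0,0]]]'>/dev/null
python3 -m crank '[[1,[0,0,0],[0,0,0]],[1,[0,0,0],[0,0,0]]]' ; python3 st3.py
python3 - <<'E'
from h import *
for n in("scene","wrist"):
    c=viewer.camera(n); 
    for t in("pry_bar","blade_tip","caddy"):
        for q in mark_of(t,c): print(n,t,round(q["conf"],2),np.round(w(c,q["location"]),4))
E
```

```text
clock: 17.75
position: [0.6509, -0.2144, 0.2495]
ee_rot: [-0.022, 0.707, 0.022, 0.706]
ft_force: [1.0, 0.2, -1.9]
grip_width: 0.263
17.75 cm [  0.05   0.04 -15.06] rot [-0.0007 -0.0014  0.0033] bar base [ 0.6508 -0.2143  0.1506] [ 1.   0.2 -1.9] [-0.08  0.49  0.5   1.27 -0.23  1.44  0.46]
scene pry_bar 0.85 [ 3.097e-01 -3.864e-01  1.000e-04]
scene pry_bar 0.79 [ 0.4527 -0.3796 -0.0037]
scene pry_bar 0.62 [ 0.6474 -0.2096  0.1451]
scene blade_tip 0.81 [ 0.3564 -0.418  -0.0012]
scene blade_tip 0.79 [ 0.588  -0.2149  0.1488]
scene caddy 0.81 [ 0.7529 -0.3187 -0.0027]
scene caddy 0.8 [ 0.6291 -0.2137 -0.0023]
wrist pry_bar 0.9 [ 0.3118 -0.3897  0.001 ]
wrist pry_bar 0.84 [ 0.6494 -0.2151  0.152 ]
wrist pry_bar 0.65 [ 0.4511 -0.3851  0.0021]
wrist blade_tip 0.75 [ 0.4806 -0.4212  0.0008]
wrist blade_tip 0.68 [ 0.3548 -0.4191 -0.0021]
wrist blade_tip 0.62 [ 0.589  -0.2198  0.1515]
wrist caddy 0.87 [ 7.513e-01 -3.216e-01 -7.000e-04]
wrist caddy 0.77 [ 0.623  -0.215  -0.0036]
wrist caddy 0.67 [ 0.7842 -0.137   0.0011]
```

```bash
python3 -m crank '[[1,[0.05,0.04,-2.5],[0,-0.001,0.003]],[1,[0,0,-2.5],[0,0,0]],[1,[0,0,-2],[0,0,0]],[1,[0,0,-1.5],[0,0,0]],[1,[0,0,-1.5],[0,0,0]],[1,[0,0,-1.5],[0,0,0]],[1,[0,0,-1],[0,0,0]],[1,[0,0,-0.7],[0,0,0]],[1,[0,0,-0.5],[0,0,0]],[1,[0,0,-0.3],[0,0,0]],[1,[0,0,0],[0,0,0]],[1,[0,0,0],[0,0,0]]]' ; python3 st3.py
```

```text
clock: 19.15
position: [0.6517, -0.2142, 0.11]
ee_rot: [-0.024, 0.706, 0.024, 0.707]
ft_force: [0.3, 0.2, -1.2]
grip_width: 0.27
19.15 cm [-0.03  0.03 -1.11] rot [ 0.0004  0.0014 -0.0026] bar base [ 0.6519 -0.2143  0.0111] [ 0.3  0.2 -1.2] [-0.07  0.58  0.46  1.44 -0.27  1.18  0.5 ]
```

```bash
python3 -m crank '[[1,[0,0,-0.2],[0,0,0]],[1,[0,0,-0.1],[0,0,0]],[1,[0,0,0],[0,0,0]],[1,[0,0,0],[0,0,0]]]' ; python3 st3.py
```

```text
clock: 19.48
position: [0.6515, -0.2141, 0.1065]
ee_rot: [-0.024, 0.706, 0.024, 0.707]
ft_force: [-0.2, 0.4, -2.6]
grip_width: 0.267
19.4833 cm [-0.    0.02 -0.76] rot [ 0.0002  0.0008 -0.0027] bar base [ 0.6515 -0.2142  0.0076] [-0.2  0.4 -2.6] [-0.07  0.58  0.46  1.45 -0.27  1.17  0.5 ]
```

```bash
python3 -m crank '[[1,[0,0,-0.2],[0,0,0]],[1,[0,0,-0.05],[0,0,0]],[1,[0,0,0],[0,0,0]]]' >/dev/null; python3 st3.py
python3 -m crank '[[1,[0,0,-0.1],[0,0,0]],[1,[0,0,0],[0,0,0]]]' >/dev/null; python3 st3.py
```

```text
19.7333 cm [ 0.02  0.01 -0.47] rot [ 0.0001  0.0002 -0.0027] bar base [ 0.6513 -0.214   0.0047] [ 0.3 -0.4 -2.3] [-0.07  0.58  0.46  1.45 -0.27  1.17  0.5 ]
19.9 cm [-0.01  0.03 -0.43] rot [ 0.0003  0.001  -0.0026] bar base [ 0.6517 -0.2142  0.0043] [0.3 0.3 0.4] [-0.07  0.58  0.46  1.45 -0.27  1.17  0.5 ]
```

```bash
python3 -m crank '[[0.6,[0,0,0],[0,0,0]],[0.6,[0,0,0],[0,0,0]],[0.4,[0,0,0],[0,0,0]],[0.2,[0,0,0],[0,0,0]],[0,[0,0,0],[0,0,0]],[0,[0,0,0],[0,0,0]],[0,[0,0,0],[0,0,0]],[0,[0,0,0],[0,0,0]],[0,[0,0,1],[0,0,0]],[0,[0,0,2],[0,0,0]],[0,[0,0,3],[0,0,0]],[0,[0,0,3],[0,0,0]]]'
python3 -m crank '[[0,[0,0,3],[0,0,0]],[0,[0,0,3],[0,0,0]],[0,[0,0,0],[0,0,0]],[0,[0,0,0],[0,0,0]],[0,[0,0,0],[0,0,0]]]'
python3 - <<'E'
from h import *
v=[]
for n in("scene","top"):
    c=viewer.camera(n); 
    for t in("pry_bar","caddy","bottle","canister","beaker"):
        for q in mark_of(t,c): print(n,t,round(q["conf"],2),np.round(w(c,q["location"]),3))
    u=px(c,[.6,-.08,.1]).astype(int); v.append(cv2.resize(c["frame"][u[1]-80:u[1]+80,u[0]-80:u[0]+80],(400,400),interpolation=3))
cv2.imwrite("pics/end.png",np.hstack(v)[:,:,::-1])
E
```

```text
clock: 20.9
position: [0.6509, -0.2141, 0.1942]
ee_rot: [-0.024, 0.707, 0.024, 0.707]
ft_force: [0.7, -0.6, 0.8]
grip_width: 1.0
clock: 21.32
position: [0.6513, -0.2141, 0.253]
ee_rot: [-0.024, 0.706, 0.024, 0.707]
ft_force: [-0.4, 0.6, -0.9]
grip_width: 1.001
scene pry_bar 0.78 [ 0.312 -0.386 -0.001]
scene pry_bar 0.68 [ 0.652 -0.212  0.001]
scene pry_bar 0.67 [ 0.453 -0.381 -0.006]
scene caddy 0.81 [ 0.782 -0.137 -0.003]
scene caddy 0.57 [ 0.627 -0.218 -0.003]
scene bottle 0.91 [ 0.397  0.38  -0.001]
scene canister 0.88 [ 0.692  0.389 -0.003]
scene beaker 0.76 [ 0.636 -0.443 -0.005]
top pry_bar 0.67 [ 0.319 -0.394 -0.   ]
top pry_bar 0.61 [ 0.452 -0.385  0.001]
top caddy 0.8 [ 0.786 -0.139 -0.003]
top caddy 0.58 [ 0.756 -0.322 -0.001]
top bottle 0.66 [ 0.399  0.377 -0.   ]
top bottle 0.34 [ 0.632 -0.451  0.003]
top canister 0.61 [ 0.69   0.383 -0.   ]
top beaker 0.81 [ 0.631 -0.451  0.001]
```

View pics/end.png

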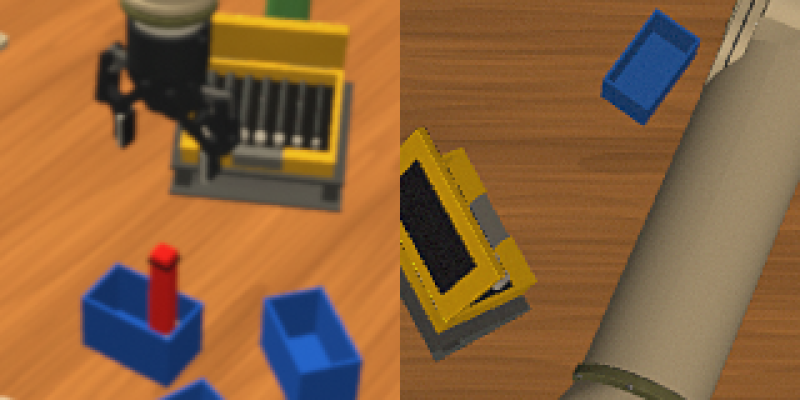

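The bar stands upright in the nearest caddy (scene crop, around 163,285), the cover is still open, and the gripper is empty and clear above both.

```bash
python3 -c "
from workcell import manip; print(manip.hand_in())"
```

```text
the job is handed in; nothing more can be done
None
```

The job is done and handed in at about 21 s of the 51 s; the hand-in reports no verdict.

**What I did**
- I picked the large pry bar by its measured 65 mm blade reach; the two look-alikes measured about 50 mm.
- I felt for the case height by touching the blade to the cover's front edge. It came out about 2.7 mm above my camera estimate, measured along the case's normal.
- The blade then went 24 mm into the slot with no noticeable contact force, and I swung the cover back on an arc about the hinge.
- I lowered the bar onto the floor of the nearest caddy, opened the fingers and moved straight up.

**Last checks**
- **Cover:** about 1.42 rad from the blade tip's final position, and about 1.35 rad from the top picture. Both are above the 1.1 rad needed. In the last picture it was still where I left it.
- **"Upright" wording:** with the stand geometry given, the cover still leans forward in space at these angles. So I went by the joint value, not by how upright it looks.
- **Pry bar:** it stands upright in the caddy, measured at about (0.652, -0.212), with its base on the caddy floor.
- **Bystanders:** the bottle, canister and beaker are within a few millimetres of their starting places.
- **Disagreements:** the networks sometimes mislabelled things, for example calling the beaker a bottle, or the slot a caddy. In the last top picture the arm hid the caddy, so the bar's final position comes from the scene camera only.

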